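# Turn the cap feeder round to fill the tray

## Robot

A 7-joint arm with a two-finger parallel gripper is mounted at the origin on the work surface. World frame = base frame: x ahead of the robot, y to its left, z up, the work surface at z = 0. Lengths are in m, angles in degrees, forces in N, time in s.
With the tool pointing down it reaches from about 0.425 to 0.875 m from the base axis. Payload 4.7 kg.
Tool frame: the origin (TCP) lies on the centre line of the jaws, within the pads' length; the fingertips stand ahead of it and the grasp point (between the pads) lies 2 mm behind it (env.tip_reach is the x of the fingertips in the tool frame, in m); x points along the fingers, z is the direction in which the jaws open and shut, and the axes are right-handed (so a half turn about x gives the same grasp; the last joint's range is limited). The gripper opens to 87 mm and grips with 3 to 60 N. Pads are 19 mm wide; open, the fingers measure 117 mm over their backs; the gripper's body (75 mm by 190 mm) begins 51 mm behind the grasp point.
Start: joints at [-75.625, 18.392, -4.016, 83.108, 1.295, 78.541, -3.26], TCP at [0.153, 0.632, 0.24] pointing down, gripper open.
Joint ranges: [-163.93, 163.93], [-17.29, 119.83], [-79.2, 71.16], [3.27, 140.29], [-89.18, 269.18], [5.43, 117.66], [-154.24, 154.24]. Speed limits (degrees/s): [147.25, 147.25, 180, 180, 180, 180, 180].

## Interface

Orientations are given as [roll, pitch, yaw] about the fixed x, y, z axes, in that order (R = Rz(yaw) Ry(pitch) Rx(roll)).
In Python, from cell import telemetry, optics, env, models gives the robot as it stands.
- The arm moves only by the shell command python3 -m pendant 'ROWS' [FORCE]. ROWS is JSON, a list of rows, each a list of 3 entries, a list of its own where there are three numbers: the finger opening in mm, from 0 to 87, then the shift along the tool's x, y, z in mm, then the turn, a rotation vector about the tool's x, y, z in rad. A call has 1 to 10 rows; each row is the pose to reach, as a shift and turn from the pose commanded when the call began, along the tool's axes at that moment; what a row does not reach only later rows make up. A row lasts 1/12 s, in which the tool goes at most 41.7 mm and 7.16 degrees, less where a joint would pass 70% of its speed; a pose out of reach is approached as far as the arm can. A call with a gripper value outside its range is refused whole. The fingers move at their own pace and stop on an object; FORCE is the grip in N (left out, the last holds). Time passes only in rows, so rows that repeat a pose let the fingers close. It gives the time, the measured TCP pose, the force and the opening at its end, in the units of the state.
- telemetry.get_obs(): the state, without advancing time (a new reading comes with each control period).
- optics.read_camera(name): name is "scene" or "top"; returns a dict with "image" (400x640x3 uint8, blue, green, red), "range_z" (400x640 float32, m along the optical axis (not along the pixel's ray), 0 where there is no reading), "fx", "fy", "cx", "cy" (pixels), "k1" (the pictures are not rectified: a ray, as slopes to the right and down, at radius r is drawn at 1 + k1 r^2 times it, then the intrinsics apply), "cam_to_world" (4x4, takes a point from camera to world coordinates). Camera axes: x right, y up, looking along -z (the intrinsics and any distortion apply to the point x, -y, -z); pixel columns grow to the right and rows downward; lengths in m; the calibration is good to about 2 mm. A picture is of the moment at which its call begins.
- env.sign_off(): hands the job in, once; it reports no verdict.
Trained networks look in the newest picture that a camera, given by its name, has taken for a name from the list of things; names that differ only in an ending like _2 or _b are one class to them, and where a whole thing is asked for, a point or a joint stands for the part that bears it (a point fixed in the world has none). Each returns a list of dicts, best first, with "confidence" (0 to 1); they miss things now and then, are a little off and sometimes report something else, mostly with a low value. They report only what shows in the picture. A call takes as long as a camera call. They do not tell look-alikes from the thing itself.
- models.masks_of(camera, label): "pixels" (400x640 bool, what is visible of it) and "extent" ([left, top, right, bottom] as shares, 0 to 1, of the picture: columns of its width, rows of its height, round what is visible of it).
- models.landmark_of(camera, label): "centre" ([row, column] as shares, 0 to 1, of the picture: columns of its width, rows of its height: a listed point, or the origin of a listed thing).
The state is a dict: "time_s": time; "qpos": joint angles; "joint_velocities": joint speeds; "effort": joint torques, N m; "tool_pos": TCP position; "tool_rot": TCP orientation; "force": force on the tool from outside, world axes, zero at the start; "wrist_torque": the same for the moment, N m; "grip_width": finger opening in m.
Only numpy, scipy, OpenCV 4.12 (cv2) and the standard library are available. Lean on these libraries where they do the work, as an engineer would, in place of code of your own. Each camera call takes 0.05 s, during which the arm holds its last target.

## Task

Push the white tray under the outlet of the cap feeder, up against the feeder's base. Then, pushing its spokes by hand, turn the feeder's hand wheel one full turn, its top going away from the tray, until it comes up against its stop, so that the blade sweeps all three purple caps out of the trough into the tray. Don't force the wheel, don't lift or tip the tray, leave the other things on the bench alone.

Things in the scene. Friction and masses are not known exactly. Their poses are not given: they have to be found in the camera images.
- feeder: Cap feeder, fixed: white base 110 x 165 x 48 mm (its +y face at y = +80 mm) with a half-round trough (radius 100 mm, 76 mm wide along x) between clear side plates (86 mm over the outsides, y -108 to +107 mm, top 173 mm high). Origin on the bench under the axle; z up, x along the axle, the hand wheel at the -x end.
- lip (a point): Middle of the trough's edge at +y, 73 mm from the axle, 87 mm high; from here a 45 degree chute leads down to the outlet. Axes as the feeder's.
- outlet (a point): Middle of the chute's lower edge, 108 mm to +y of the feeder's origin, 50 mm high (underside 48 mm), 86 mm wide along x. Caps drop off here, just to +y of the base. The tray's wall passes below it.
- hub (a point): Centre of the hand wheel on the axle: 160 mm high, 85 mm to -x of the feeder's origin, 42 mm clear of the side plate. Axes as the feeder's.
- wheel (a joint): Turn of hand wheel and blade, rad: starts at 0 to 0.4, grows as the wheel's top goes to the feeder's -y (away from the outlet), end stop at 6.83. Four bare steel spokes, 12 mm thick, reach 95 mm from the axle, square to it; at value q spoke k = 0..3 points to (y, z) = (-sin f, cos f), f = q + k pi/2, in the feeder's frame. Stiff (about 0.2 N m): stays where it is left.
- spoke_tip (a point): Outer end of spoke 0 of the hand wheel, 95 mm from the hub; turns with the wheel.
- blade_tip (a point): Middle of the outer edge of the white blade inside the trough, 97 mm from the axle; turns with the wheel. It starts just above the lip, goes over the top, down the -y side, through the bottom and up over the lip again.
- tray: Open white catch tray, loose, 130 x 130 mm and 34 mm high, walls 4 mm, floor 4 mm, 0.3 kg. Origin under its centre, z up, sides along x and y. It starts to +y of the outlet, 80 to 140 mm short of touching the base.
- cap0: Purple tube cap, a cylinder 18 mm wide and 18 mm tall, origin at the centre of one end, z along it; stands in the bottom of the trough at the start (the trough's floor is 60 mm above the bench).
- cap1: Purple tube cap, a cylinder 18 mm wide and 18 mm tall, origin at the centre of one end, z along it; stands in the bottom of the trough at the start (the trough's floor is 60 mm above the bench).
- cap2: Purple tube cap, a cylinder 18 mm wide and 18 mm tall, origin at the centre of one end, z along it; stands in the bottom of the trough at the start (the trough's floor is 60 mm above the bench).
- sanitiser: Bystander, leave alone: white pump bottle, 72 mm wide, 211 mm tall.
- beaker: Bystander, leave alone: open glass beaker, 70 mm wide, 90 mm tall.
- notes: Bystander, leave alone: pad of notes, 76 x 76 x 12 mm.
- tube_a: Bystander, leave alone: lone capped blood tube lying down, 85 mm long, 17 mm thick.
- tube_b: Bystander, leave alone: second lone capped blood tube lying down, 85 mm long, 17 mm thick.
- pen: Bystander, leave alone: black marker pen lying down, 130 mm long, 12 mm thick.
Mind the look-alikes: they are no part of the job. Leave any brown or green look-alike of the tray alone.

How it is judged (in metres and radians):
On the way, in this order (a step that is already met when the one before it is completed fails the run):
1. the tray is up against the feeder's base under the outlet, while the wheel is still short of half a turn (y of tray in the frame of feeder below 0.165 m and x of tray in the frame of feeder between -0.03 and 0.03 m and value of joint wheel below 3.3 rad), for 0.1 s.
2. the wheel is on its way round, pushed to three quarters of a turn (value of joint wheel above 4.7 rad), for 0.05 s.
At the end, for the whole second after the job is handed in: The wheel rests within 0.15 rad of its end stop (6.83), all three caps lie at rest in the tray, and the tray stands flat and still on the bench, its centre no more than 180 mm to +y of the feeder's origin (touching the base it is at 145 mm) (value of joint wheel above 6.68 rad and velocity of joint wheel below 0.05 rad/s and angle between tray's own z axis and vertical below 0.1 rad and linear speed of tray below 0.02 m/s and height (world z) of tray below 0.01 m and y of tray in the frame of feeder below 0.18 m and x of cap0 in the frame of tray between -0.062 and 0.062 m and y of cap0 in the frame of tray between -0.062 and 0.062 m and z of cap0 in the frame of tray between 0 and 0.045 m and linear speed of each of cap0, cap1, cap2 below 0.03 m/s and x of cap1 in the frame of tray between -0.062 and 0.062 m and y of cap1 in the frame of tray between -0.062 and 0.062 m and z of cap1 in the frame of tray between 0 and 0.045 m and x of cap2 in the frame of tray between -0.062 and 0.062 m and y of cap2 in the frame of tray between -0.062 and 0.062 m and z of cap2 in the frame of tray between 0 and 0.045 m).
It fails at once if the wheel is forced: pushed with more than 60 N (contact force between any of the arm, the fingers and wheel above 60 N).
It fails at once if the tray is lifted more than 15 mm or tipped (height (world z) of tray above 0.015 m or angle between tray's own z axis and vertical above 0.25 rad).
It fails at once if a bystander is moved more than 30 mm (distance of any of sanitiser, beaker, notes, tube_a, tube_b, pen from where it was at the start of the episode above 0.03 m).
It also fails if it takes over 72 s, if anything falls off the work surface, if the arm or the gripper's body presses on something with over 40 N, if the wrist force passes 120 N, or if a joint passes its speed limit or range.

## Working session

There is one attempt and no reset: what is moved stays moved. The work goes in short steps, Python scripts to look and compute and a shell command to move; the robot and the scene stay as the last step left them, time stands still between calls to the robot, and variables do not carry over. Pictures are saved under pics/ and viewed, and the job is handed in when it is done.

```bash
ls; mkdir -p pics
python3 - <<'E'
from cell import telemetry, optics, env, models
import cv2
print(telemetry.get_obs()); print(env.tip_reach)
for c in ("scene","top"):
    d=optics.read_camera(c); cv2.imwrite(f"pics/{c}0.png",d["image"])
    print(c,d["fx"],d["fy"],d["cx"],d["cy"],d["k1"],d["cam_to_world"].tolist() if hasattr(d["cam_to_world"],'tolist') else d["cam_to_world"])
E
```

```text
pics
{'time_s': 0.0, 'qpos': array([-75.62548677,  18.43777457,  -4.01347321,  83.17516817,
         1.2967388 ,  78.54035095,  -3.26122533]), 'joint_velocities': array([-0.01785898,  0.04587345, -0.03803869,  0.04307284,  0.03508407,
       -0.07421678,  0.02700639]), 'effort': array([ 2.49964833e-04, -4.91278660e+01, -4.03638314e-01, -3.12526023e+01,
       -6.38427841e-02,  4.36007779e-02,  1.70398771e-04]), 'tool_pos': array([0.15243229, 0.63133862, 0.23847344]), 'tool_rot': array([-175.69642359,   89.89173205,  -99.26401287]), 'force': array([ 0.65341412, -0.96147837,  0.06499219]), 'wrist_torque': array([-0.00315206, -0.02757369,  0.02887252]), 'grip_width': 0.08708558600105414}
0.017
scene 419.6415582964091 419.6415582964091 316.8250925591167 195.66046076974266 -0.07708907272255774 [[0.2890157079992702, -0.5319084849202558, 0.7959543229353796, 1.5349207757698664], [0.9572758040034727, 0.15220122842664288, -0.24588172183984208, -0.2597594727952531], [0.009641348411152587, 0.8330114943596268, 0.5531716683503917, 0.8698767927728723], [0.0, 0.0, 0.0, 1.0]]
top 390.42842070250055 390.42842070250055 317.43715804515307 201.69798915266128 -0.0898272873605441 [[0.0074483463503049055, 0.9918077797361966, -0.12752195964382773, 0.4110880642548712], [-0.99960909506666, 0.010821465542045102, 0.025778924406101442, 0.05995160461618143], [0.02694771227134244, 0.1272801003231788, 0.9915006792055476, 1.2903927276138834], [0.0, 0.0, 0.0, 1.0]]
```

View pics/scene0.png

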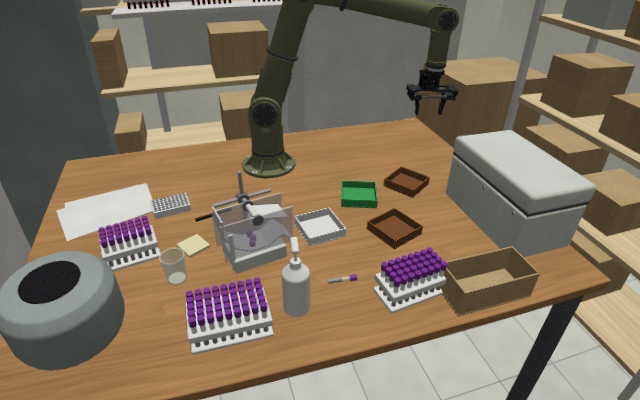

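View pics/top0.png

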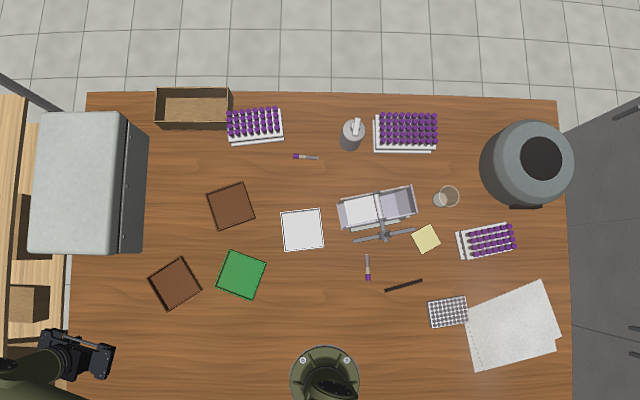

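The scene picture shows the feeder at (250,235) with its wheel facing the robot, and the white tray at (320,226). There are look-alikes at scene (358,194) green, (406,182) brown and (394,227) brown. In the top view the white tray is at (302,230), with brown at (230,205) and (175,283) and green at (240,274). I choose the white tray next to the outlet.

```bash
cat > h.py <<'E'
from cell import telemetry, optics, env, models
import cv2, numpy as np
from scipy.spatial.transform import Rotation as Rn
def K(d): return np.array([[d["fx"],0,d["cx"]],[0,d["fy"],d["cy"]],[0,0,1.]])
def D(d): return np.array([d["k1"],0,0,0,0.])
def proj(d,P):
    T=np.linalg.inv(d["cam_to_world"]); P=np.atleast_2d(P)
    c=P@T[:3,:3].T+T[:3,3]; c=c*[1,-1,-1]
    return cv2.projectPoints(c.reshape(-1,1,3).astype(float),np.zeros(3),np.zeros(3),K(d),D(d))[0].reshape(-1,2)
def rays(d,uv):
    n=cv2.undistortPoints(np.asarray(uv,float).reshape(-1,1,2),K(d),D(d)).reshape(-1,2)
    v=np.c_[n[:,0],-n[:,1],-np.ones(len(n))]
    return np.array(d["cam_to_world"])[:3,3], v@np.array(d["cam_to_world"])[:3,:3].T
def atz(d,uv,z):
    o,v=rays(d,uv); return o+v*((z-o[2])/v[:,2])[:,None]
def cloud(d,mask):
    r,c=np.nonzero(mask&(d["range_z"]>0)); o,v=rays(d,np.c_[c,r]); return o+v*d["range_z"][r,c][:,None]
def lm(c,l): return [(np.array([x["centre"][1]*640,x["centre"][0]*400]).round(1),round(x["confidence"],2)) for x in models.landmark_of(c,l)]
def crop(d,x0,y0,x1,y1,s,name): cv2.imwrite(name,cv2.resize(d["image"][y0:y1,x0:x1],None,fx=s,fy=s,interpolation=cv2.INTER_CUBIC))
E
python3 - <<'E'
from h import *
for c in ("scene","top"):
    d=optics.read_camera(c)
    for l in ["feeder","lip","outlet","hub","spoke_tip","blade_tip","tray","cap0"]:
        print(c,l,lm(c,l)[:4])
    for l in ["feeder","tray","wheel"]:
        for m in models.masks_of(c,l)[:4]:
            P=cloud(d,m["pixels"]); print(c,l,round(m["confidence"],2),(np.array(m["extent"])*[640,400,640,400]).round(),len(P),P.min(0).round(3),P.max(0).round(3),np.median(P,0).round(3))
    if c=="top": crop(d,260,160,460,290,4,"pics/topc.png")
    else: crop(d,180,160,360,290,4,"pics/scenec.png")
E
```

```text
scene feeder [(array([260.4, 255.3]), 0.82), (array([338.5, 283.8]), 0.65)]
scene lip [(array([275.1, 223.3]), 0.73)]
scene outlet [(array([238.4, 170.3]), 0.2)]
scene hub [(array([241.1, 201. ]), 0.94)]
scene spoke_tip [(array([239.2, 171. ]), 0.58)]
scene blade_tip [(array([283.3, 208.7]), 0.62)]
scene tray [(array([393.2, 228.2]), 0.89), (array([406.4, 186.1]), 0.88), (array([177. , 276.7]), 0.74), (array([355. , 195.9]), 0.72)]
scene cap0 []
scene feeder 0.67 [217. 173. 291. 277.] 5096 [ 0.083 -0.264 -0.005] [0.751 0.    0.257] [ 0.58  -0.157  0.126]
scene tray 0.82 [384. 170. 431. 196.] 914 [ 0.166  0.394 -0.004] [0.398 0.574 0.039] [0.3   0.49  0.013]
scene tray 0.78 [338. 177. 378. 209.] 931 [ 0.252  0.189 -0.002] [0.423 0.35  0.039] [0.325 0.273 0.01 ]
scene tray 0.6 [367. 209. 421. 248.] 1402 [ 0.461  0.227 -0.008] [0.645 0.395 0.038] [0.554 0.314 0.01 ]
scene tray 0.59 [295. 205. 346. 244.] 1351 [ 0.37   0.001 -0.002] [0.558 0.163 0.039] [0.476 0.076 0.01 ]
scene wheel 0.89 [216. 177. 284. 219.] 621 [ 0.218 -0.252 -0.004] [ 0.582 -0.064  0.255] [ 0.48  -0.15   0.164]
top fe
[... 367 characters left out ...]
1, 204.2]), 0.94), (array([237.4, 272.8]), 0.92)]
top cap0 []
top feeder 0.68 [338. 183. 418. 243.] 2960 [ 0.443 -0.303 -0.005] [ 0.636 -0.033  0.258] [ 0.537 -0.149  0.146]
top tray 0.84 [278. 209. 327. 250.] 1636 [ 0.413  0.008 -0.003] [0.556 0.15  0.043] [0.485 0.077 0.006]
top tray 0.75 [146. 259. 199. 312.] 1814 [ 0.214  0.399 -0.004] [0.393 0.588 0.042] [0.304 0.491 0.006]
top tray 0.69 [206. 182. 254. 233.] 1682 [ 0.477  0.231 -0.005] [0.646 0.402 0.042] [0.56  0.316 0.006]
top tray 0.59 [216. 252. 267. 302.] 1782 [ 0.257  0.191 -0.004] [0.418 0.355 0.042] [0.336 0.276 0.006]
top wheel 0.92 [346. 195. 416. 243.] 1315 [ 0.44  -0.3   -0.005] [ 0.584 -0.049  0.258] [ 0.522 -0.119  0.158]
```

View pics/topc.png

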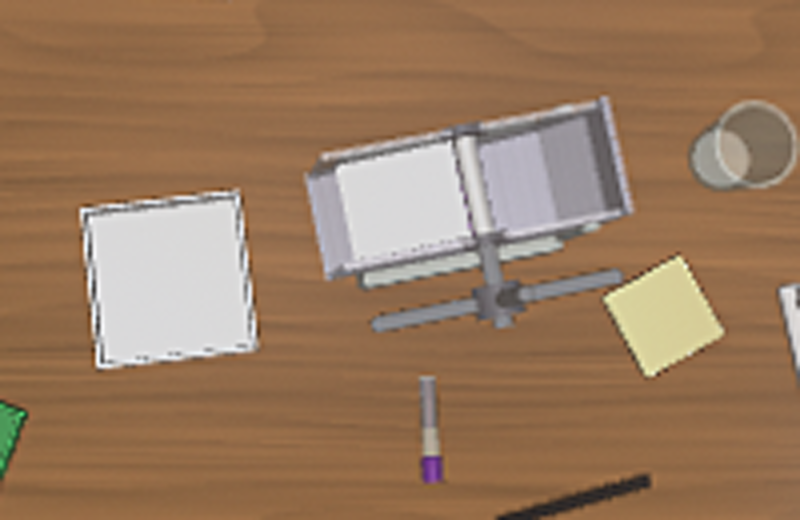

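View pics/scenec.png

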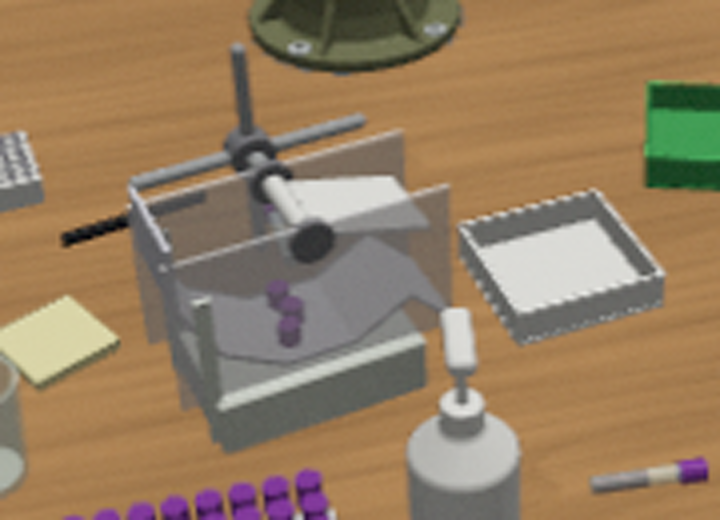

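The crop shows the white, empty-walled tray, with the feeder's chute at crop (325,225), pointing at it, so this choice is right. Next I fit the feeder pose from hand-picked corners in both views.

```bash
cat > fit.py <<'E'
from h import *
from scipy.optimize import least_squares
def F(p,P):
    x,y,a=p[:3]; c,s=np.cos(a),np.sin(a); P=np.atleast_2d(P)
    return np.c_[x+c*P[:,0]-s*P[:,1], y+s*P[:,0]+c*P[:,1], P[:,2]]
def spoke(q,k,r=.095,x=-.085):
    f=q+k*np.pi/2; return [x,-r*np.sin(f),.160+r*np.cos(f)]
if __name__=="__main__":
    dt=optics.read_camera("top"); ds=optics.read_camera("scene")
    t=lambda u,v:((u+.5)/4-.5+260,(v+.5)/4-.5+160)
    s=lambda u,v:((u+.5)/4-.5+180,(v+.5)/4-.5+160)
    obs=[(dt,t(606,98),lambda p:[.043,-.108,.173]),(dt,t(633,213),lambda p:[-.043,-.108,.173]),
     (dt,t(373,325),lambda p:spoke(p[3],3)),(dt,t(621,276),lambda p:spoke(p[3],1)),
     (ds,s(238,46),lambda p:spoke(p[3],0)),(ds,s(364,121),lambda p:spoke(p[3],3)),(ds,s(132,183),lambda p:spoke(p[3],1)),
     (ds,s(403,132),lambda p:[-.043,.107,.173]),(ds,s(450,186),lambda p:[.043,.107,.173]),(ds,s(167,265),lambda p:[.043,-.108,.173])]
    def res(p): return np.concatenate([proj(d,F(p,f(p)))[0]-uv for d,uv,f in obs])
    r=least_squares(res,[.53,-.13,.1,.1],loss='soft_l1'); print(r.x.round(4),np.rad2deg(r.x[2]).round(1)); print(res(r.x).reshape(-1,2).round(1))
    p=r.x
    print("hub",F(p,[-.085,0,.16]).round(3),"outlet",F(p,[0,.108,.05]).round(3))
    # tray: mask white
    m=[m for m in models.masks_of("top","tray") if 270<m["extent"][0]*640<290]
    if m:
        P=cloud(dt,m[0]["pixels"]); 
    uv=[t(80,209),t(241,190),t(258,349),t(100,369)]
    C=atz(dt,uv,.034); print(C.round(3),C.mean(0).round(3),np.linalg.norm(np.roll(C,-1,0)-C,axis=1).round(3))
    inv=lambda P:np.c_[P[:,:2]-p[:2]]@np.array([[np.cos(p[2]),-np.sin(p[2])],[np.sin(p[2]),np.cos(p[2])]])
    print("tray in feeder",inv(C).round(3),inv(C).mean(0).round(3))
    # others
    for l in ["sanitiser","beaker","notes","tube_a","pen"]:
        for m in models.masks_of("top",l)[:3]:
            P=cloud(dt,m["pixels"]); q=np.median(P,0); print(l,round(m["confidence"],2),q.round(3),P.min(0).round(3),P.max(0).round(3),inv(q[None]).round(3))
E
python3 fit.py
```

```text
[ 0.545  -0.1471  0.2043  0.0059] 11.7
[[ 0.   0.3]
 [-0.2  0.1]
 [-0.5  0.2]
 [ 0.5 -0.3]
 [ 0.3 -0.5]
 [ 0.6 -0.3]
 [-0.5  0.7]
 [-0.2 -0.8]
 [ 0.4  0. ]
 [-0.7  1.5]]
hub [[ 0.462 -0.164  0.16 ]] outlet [[ 0.523 -0.041  0.05 ]]
[[0.538 0.149 0.034]
 [0.555 0.019 0.034]
 [0.427 0.005 0.034]
 [0.41  0.131 0.034]] [0.483 0.076 0.034] [0.131 0.129 0.127 0.129]
tray in feeder [[ 0.053  0.291]
 [ 0.044  0.161]
 [-0.085  0.173]
 [-0.076  0.3  ]] [-0.016  0.231]
sanitiser 0.77 [ 0.766 -0.074  0.136] [ 0.745 -0.131  0.003] [ 0.865 -0.045  0.218] [[0.232 0.027]]
beaker 0.94 [ 0.591 -0.398  0.053] [ 0.555 -0.417  0.   ] [ 0.621 -0.352  0.097] [[-0.005 -0.255]]
notes 0.79 [ 0.455 -0.33   0.013] [ 0.409 -0.384 -0.003] [ 0.502 -0.282  0.02 ] [[-0.126 -0.161]]
tube_a 0.67 [ 0.525 -0.12   0.158] [ 0.44  -0.248 -0.003] [ 0.584 -0.052  0.26 ] [[-0.014  0.031]]
tube_a 0.58 [0.728 0.073 0.016] [ 0.719  0.033 -0.   ] [0.74  0.11  0.022] [[0.224 0.178]]
tube_a 0.52 [ 0.355 -0.136  0.015] [ 0.321 -0.148 -0.004] [ 0.402 -0.13   0.025] [[-0.184  0.05 ]]
pen 0.69 [ 0.308 -0.265  0.013] [ 0.289 -0.315  0.007] [ 0.324 -0.198  0.02 ] [[-0.256 -0.067]]
```

```bash
cat > goto.py <<'E'
# usage: prints local shift (mm) and rotvec to reach feeder-frame TCP point list with tool down, tool z along +/- feeder x
import sys; from h import *; from fit import F
p=np.array([.545,-.1471,.2043])
def Rgoal(R):
    a=p[2]; fx=np.array([np.cos(a),np.sin(a),0]); x=np.array([0,0,-1.]); best=None
    for s in (1,-1):
        z=s*fx; y=np.cross(z,x); G=np.c_[x,y,z]; v=Rn.from_matrix(R.T@G).as_rotvec()
        if best is None or np.linalg.norm(v)<np.linalg.norm(best): best=v
    return best
def state():
    o=telemetry.get_obs(); return o,np.array(o["tool_pos"]),Rn.from_euler('xyz',o["tool_rot"],degrees=True).as_matrix()
def inv(w):
    c,s=np.cos(p[2]),np.sin(p[2]); d=np.asarray(w)[:2]-p[:2]; return np.array([c*d[0]+s*d[1],-s*d[0]+c*d[1],w[2]])
if __name__=="__main__":
    o,t,R=state()
    print("t",o["time_s"],"feeder-frame tcp mm",(inv(t)*1e3).round(1),"force",np.round(o["force"],1),"rotvec to goal",Rgoal(R).round(3),"q",o["qpos"].round(0))
    for a in sys.argv[1:]:
        P=np.array(eval(a))/1e3; w=F(p,P)[0]; print(a,"world",w.round(3),"shift mm",((w-t)@R*1e3).round(1))
E
python3 goto.py "[-16,322,200]" "[-16,322,30]"
```

```text
t 1.7 feeder-frame tcp mm [-226.3  842.4  239.6] force [-1.1  0.3  0.7] rotvec to goal [ 1.13  0.   -0.  ] q [-76.  18.  -4.  83.   1.  79.  -3.]
[-16,322,200] world [0.464 0.165 0.2  ] shift mm [  39.6 -412.3 -380.8]
[-16,322,30] world [0.464 0.165 0.03 ] shift mm [ 209.6 -412.3 -380.9]
```

```bash
python3 -m pendant '[[40,[0,-37,-34],[0.113,0,0]],[40,[0,-74,-68],[0.226,0,0]],[40,[0,-111,-102],[0.339,0,0]],[40,[0,-148,-137],[0.452,0,0]],[40,[0,-185,-171],[0.565,0,0]],[40,[0,-222,-205],[0.678,0,0]],[40,[0,-259,-239],[0.791,0,0]],[40,[0,-296,-273],[0.904,0,0]],[40,[0,-320,-296],[1.017,0,0]],[40,[0,-340,-314],[1.13,0,0]]]'; python3 goto.py "[-16,322,200]" "[-16,322,120]" "[-16,322,30]"
```

```text
time_s: 2.53
tool_pos: [0.3845, 0.2834, 0.24]
tool_rot: [49.8, 89.9, 61.2]
force: [1.8, 0.4, -0.1]
grip_width: 0.0403
t 2.5333 feeder-frame tcp mm [-69.8 454.1 240. ] force [ 1.8  0.4 -0.1] rotvec to goal [-0.006  0.001 -0.001] q [-56.  -3.  15. 107.   1.  76. -29.]
[-16,322,200] world [0.464 0.165 0.2  ] shift mm [  39.9 -131.9   54.5]
[-16,322,120] world [0.464 0.165 0.12 ] shift mm [ 119.9 -131.9   54.5]
[-16,322,30] world [0.464 0.165 0.03 ] shift mm [ 209.9 -132.    54.4]
```

```bash
python3 -m pendant '[[40,[0,-35,15],[0,0,0]],[40,[0,-70,30],[0,0,0]],[40,[20,-100,42],[0,0,0]],[40,[45,-125,54],[0,0,0]],[40,[80,-132,54],[0,0,0]],[40,[110,-132,54],[0,0,0]],[40,[120,-132,54],[0,0,0]],[40,[120,-132,54],[0,0,0]]]'; python3 goto.py "[-16,322,30]" "[-16,220,30]"
python3 - <<'E'
from h import *
d=optics.read_camera("top"); crop(d,220,150,420,300,4,"pics/t2.png")
d=optics.read_camera("scene"); crop(d,220,130,420,280,4,"pics/s2.png")
E
```

```text
time_s: 3.2
tool_pos: [0.4614, 0.1662, 0.1172]
tool_rot: [-162.0, 89.7, -150.4]
force: [-1.2, 0.6, -0.5]
grip_width: 0.0397
t 3.2 feeder-frame tcp mm [-18.3 323.8 117.2] force [-1.2  0.6 -0.5] rotvec to goal [-0.    -0.005  0.002] q [-47.   5.  25. 114.  -2.  62.  -9.]
[-16,322,30] world [0.464 0.165 0.03 ] shift mm [87.2 -1.6  2.8]
[-16,220,30] world [0.485 0.065 0.03 ] shift mm [  87.4 -103.6    2.8]
```

View pics/t2.png

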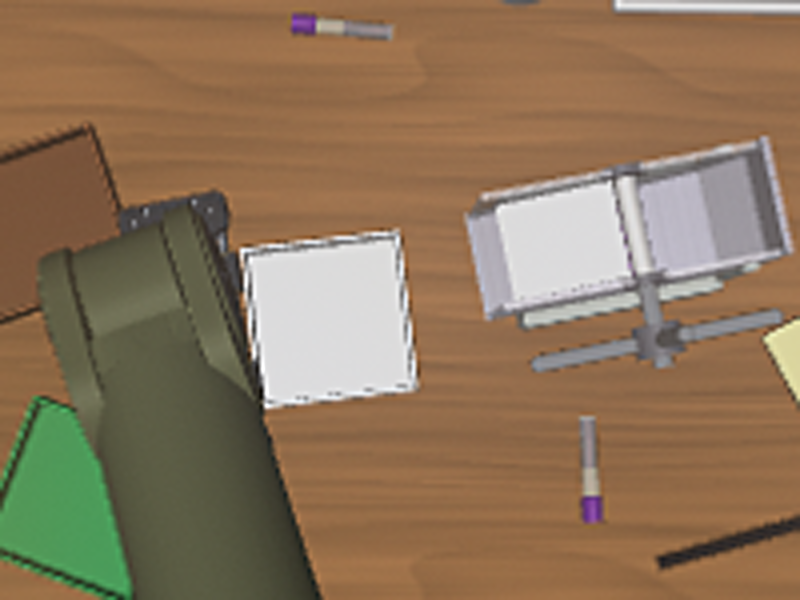

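View pics/s2.png

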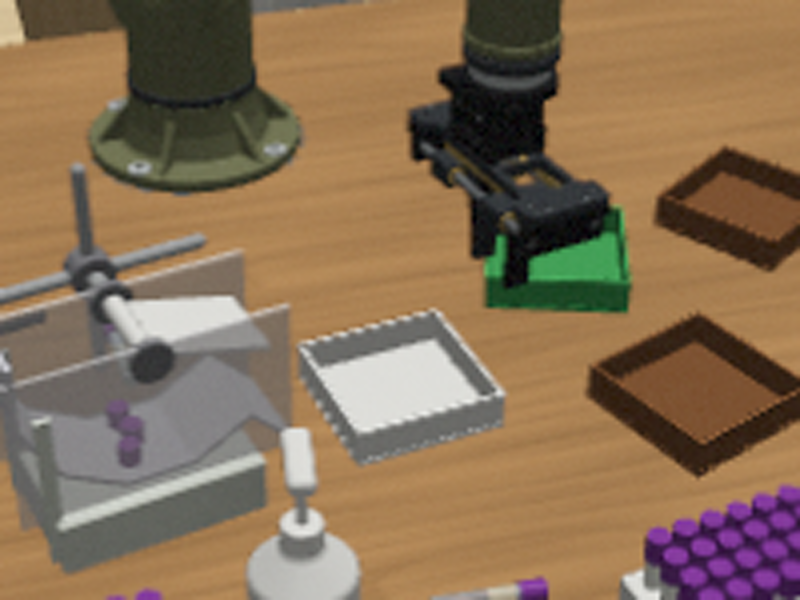

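The gripper stands behind the white tray (top crop (180,230)), with its long side along the feeder's x. The fingers are clear of the tray, so I descend and push.

```bash
python3 -m pendant '[[40,[30,0,3],[0,0,0]],[40,[60,0,3],[0,0,0]],[40,[84,0,3],[0,0,0]],[40,[84,0,3],[0,0,0]]]'; python3 goto.py
```

```text
time_s: 3.63
tool_pos: [0.4645, 0.1677, 0.0336]
tool_rot: [-163.6, 89.8, -151.8]
force: [-1.1, 0.2, -0.4]
grip_width: 0.0403
t 3.6333 feeder-frame tcp mm [-15.  324.6  33.6] force [-1.1  0.2 -0.4] rotvec to goal [ 0.001 -0.004  0.001] q [-46.  12.  25. 118.  -7.  51.  -6.]
```

```bash
python3 -m pendant '[[40,[0,-7,0],[0,0,0]],[40,[0,-14,1],[0,0,0]],[40,[0,-21,2],[0,0,0]],[40,[0,-28,3],[0,0,0]],[40,[0,-35,4],[0,0,0]],[40,[0,-42,5],[0,0,0]],[40,[0,-49,6],[0,0,0]],[40,[0,-56,7],[0,0,0]],[40,[0,-63,8],[0,0,0]],[40,[0,-70,8],[0,0,0]]]'; python3 goto.py;  python3 - <<'E'
from h import *
d=optics.read_camera("top"); crop(d,220,150,420,300,4,"pics/t3.png")
E
```

```text
time_s: 4.47
tool_pos: [0.4888, 0.1, 0.0356]
tool_rot: [2.0, 90.0, 13.6]
force: [-0.5, 1.9, 0.8]
grip_width: 0.0399
t 4.4667 feeder-frame tcp mm [ -4.9 253.4  35.6] force [-0.5  1.9  0.8] rotvec to goal [-0.     0.001 -0.   ] q [-40.  13.  28. 117.  -7.  51.   4.]
```

View pics/t3.png

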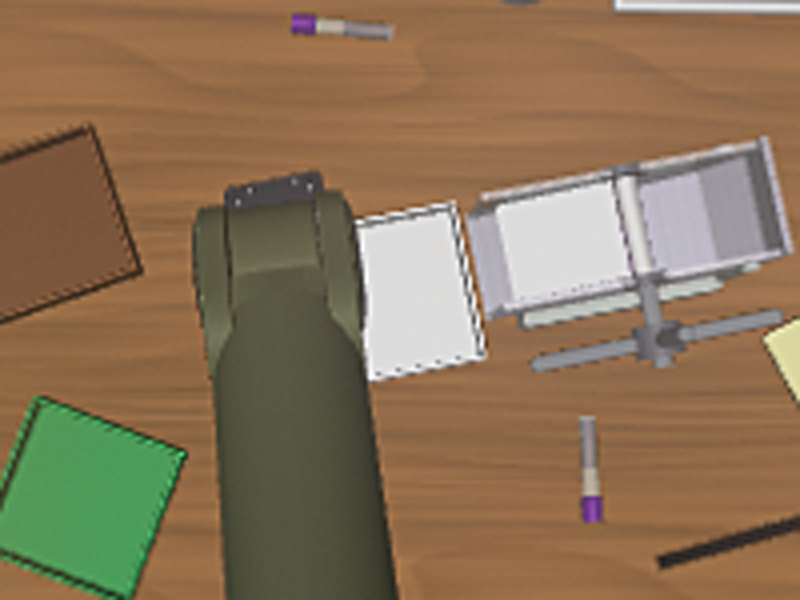

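```bash
python3 -m pendant '[[40,[0,-6,0],[0,0,0]],[40,[0,-12,0],[0,0,0]],[40,[0,-18,0],[0,0,0]],[40,[0,-23,0],[0,0,0]],[40,[0,-27,0],[0,0,0]],[40,[0,-30,0],[0,0,0]],[40,[0,-32,0],[0,0,0]],[40,[0,-33,0],[0,0,0]]]'; python3 goto.py;  python3 - <<'E'
from h import *
from goto import inv
d=optics.read_camera("top"); crop(d,260,150,420,270,5,"pics/t4.png")
E
```

```text
time_s: 5.18
tool_pos: [0.4949, 0.068, 0.0355]
tool_rot: [166.0, 90.0, 177.7]
force: [-0.4, 2.5, 1.0]
grip_width: 0.0401
t 5.1833 feeder-frame tcp mm [ -5.4 220.8  35.5] force [-0.4  2.5  1. ] rotvec to goal [-0.001 -0.    -0.   ] q [-37.  13.  29. 117.  -8.  52.   8.]
```

View pics/t4.png

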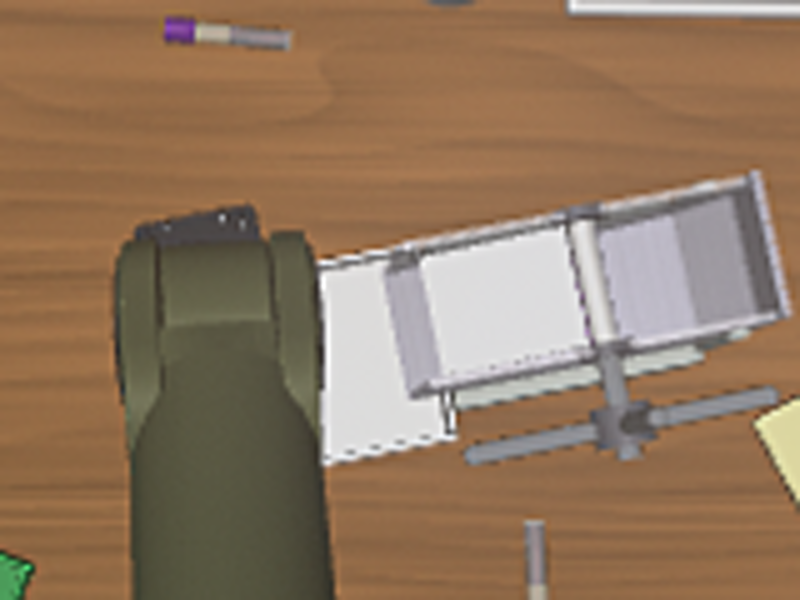

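```bash
python3 -m pendant '[[40,[0,-1,0],[0,0,0]],[40,[0,-2,0],[0,0,0]],[40,[0,-3,0],[0,0,0]],[40,[0,-3,0],[0,0,0]]]'; python3 goto.py;  python3 - <<'E'
from h import *
from goto import inv
d=optics.read_camera("top")
t=lambda u,v:((u+.5)/5-.5+260,(v+.5)/5-.5+150)
print([ (inv(w)*1e3).round(0) for w in atz(d,[t(456,438)],.034)])
crop(d,260,150,420,270,5,"pics/t5.png")
E
```

```text
time_s: 5.57
tool_pos: [0.4952, 0.0676, 0.0356]
tool_rot: [89.8, 89.8, 101.6]
force: [-1.2, 6.1, 0.7]
grip_width: 0.0401
t 5.5667 feeder-frame tcp mm [ -5.2 220.3  35.6] force [-1.2  6.1  0.7] rotvec to goal [ 0.     0.    -0.003] q [-37.  13.  29. 117.  -8.  52.   8.]
[array([-71.,  82.,  34.])]
```

View pics/t5.png

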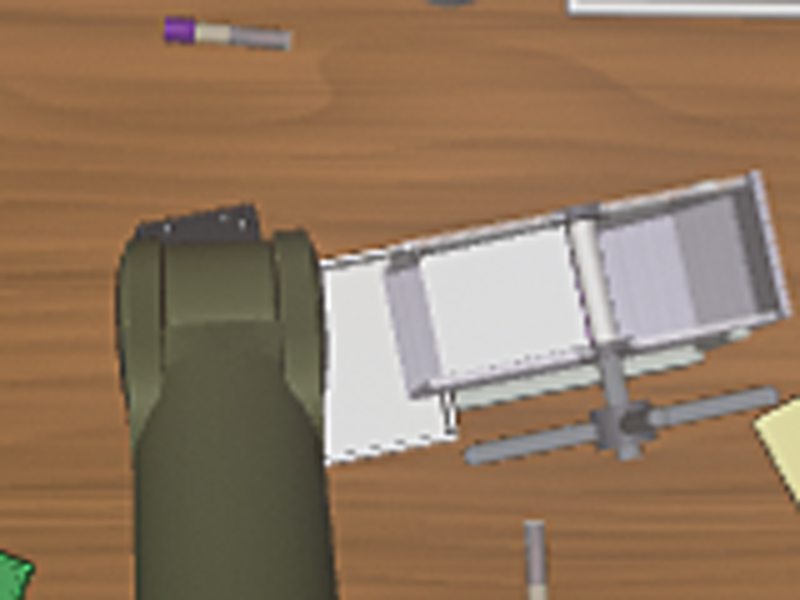

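The tray's -x/-y corner measures at feeder (-71, 82) mm, so the tray's centre is about (-6, 146). It touches the base, and the push force rose to 6 N. Now I retreat and go over the wheel.

```bash
python3 -m pendant '[[40,[0,10,0],[0,0,0]],[40,[0,20,0],[0,0,0]],[20,[-40,20,0],[0,0,0]],[0,[-80,20,0],[0,0,0]],[0,[-120,20,0],[0,0,0]],[0,[-160,20,0],[0,0,0]],[0,[-200,20,0],[0,0,0]],[0,[-240,20,0],[0,0,0]],[0,[-275,20,0],[0,0,0]],[0,[-285,20,0],[0,0,0]]]' ; python3 goto.py "[-85,40,310]"
```

```text
time_s: 6.45
tool_pos: [0.4936, 0.0854, 0.3265]
tool_rot: [5.5, 89.5, 17.2]
force: [0.4, 0.4, 0.5]
grip_width: 0.0015
t 6.45 feeder-frame tcp mm [ -3.2 238.1 326.5] force [0.4 0.4 0.5] rotvec to goal [-0.     0.009 -0.001] q [-42.  -3.  28.  97.   1.  85.  -2.]
[-85,40,310] world [ 0.454 -0.125  0.31 ] shift mm [  15.6 -198.1  -81.9]
```

```bash
python3 -m pendant '[[0,[0,-36,-14],[0,0,0]],[0,[0,-72,-29],[0,0,0]],[0,[0,-108,-44],[0,0,0]],[0,[0,-144,-59],[0,0,0]],[0,[5,-175,-74],[0,0,0]],[0,[10,-195,-82],[0,0,0]],[0,[15,-198,-82],[0,0,0]],[0,[15,-198,-82],[0,0,0]]]' ; python3 goto.py "[-85,40,310]"
python3 - <<'E'
from h import *
d=optics.read_camera("top"); crop(d,260,150,420,270,5,"pics/t6.png")
d=optics.read_camera("scene"); crop(d,180,90,380,240,4,"pics/s6.png")
E
```

```text
time_s: 7.12
tool_pos: [0.4505, -0.1268, 0.3043]
tool_rot: [164.9, 89.9, 176.4]
force: [0.1, 0.6, -0.4]
grip_width: 0.0002
t 7.1167 feeder-frame tcp mm [-88.5  39.1 304.3] force [ 0.1  0.6 -0.4] rotvec to goal [-0.004 -0.002 -0.   ] q [-33.  -9.  41. 103.   6.  84.  19.]
[-85,40,310] world [ 0.454 -0.125  0.31 ] shift mm [-5.7  0.9  3.4]
```

View pics/t6.png

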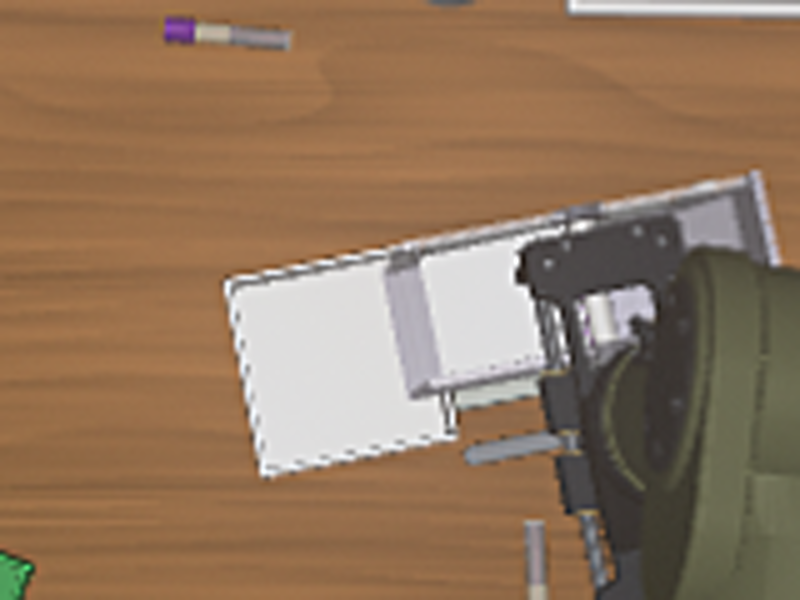

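View pics/s6.png

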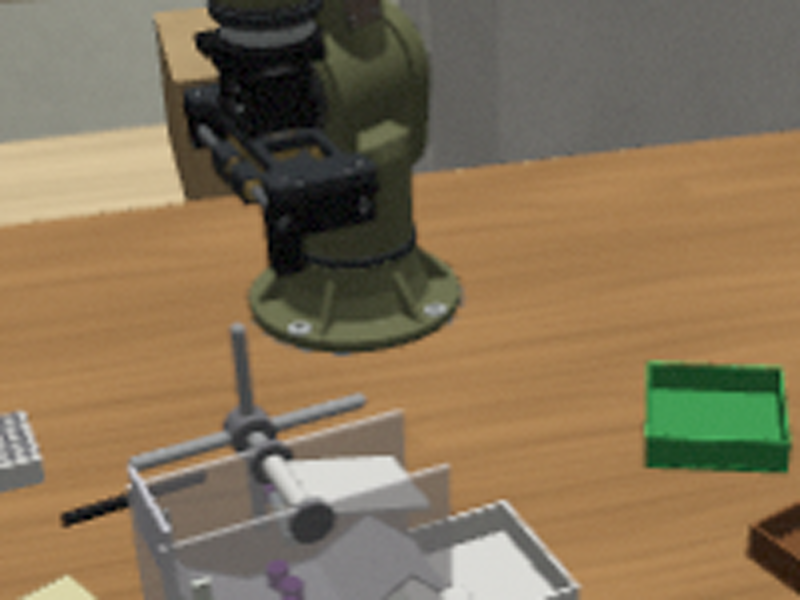

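```bash
python3 -m pendant '[[0,[-4,0,3],[0,0,0]],[0,[-4,0,3],[0,0,0]],[0,[-4,0,3],[0,0,0]]]'; python3 goto.py
python3 - <<'E'
import numpy as np
for f in range(-5,106,5):
    a=np.deg2rad(f); s,c=np.sin(a),np.cos(a)
    if f<=90: R=70+17*max(f,0)/90; y=-R*s+6*c+9.5; z=160+R*c+6*s+17
    else:
        yc=-68; R=(68+6*c)/s; y=-77.5; z=160+R*c+6*s+17
    print(f,round(y,1),round(z,1))
E
```

```text
time_s: 7.47
tool_pos: [0.455, -0.1238, 0.3099]
tool_rot: [-58.8, 90.0, -46.9]
force: [-0.5, -0.5, -0.7]
grip_width: 0.0004
t 7.4667 feeder-frame tcp mm [-83.4  41.1 309.9] force [-0.5 -0.5 -0.7] rotvec to goal [0.002 0.    0.001] q [-33.  -9.  41. 102.   6.  84.  19.]
-5 21.6 246.2
0 15.5 247.0
5 9.3 248.2
10 2.9 248.8
15 -3.6 248.9
20 -10.1 248.4
25 -16.6 247.3
30 -23.1 245.5
35 -29.5 243.2
40 -35.8 240.3
45 -41.8 236.8
50 -47.5 232.7
55 -52.9 228.0
60 -57.9 222.9
65 -62.5 217.2
70 -66.7 211.1
75 -70.2 204.6
80 -73.3 197.7
85 -75.7 190.5
90 -77.5 183.0
95 -77.5 177.1
100 -77.5 171.1
105 -77.5 165.0
```

```bash
python3 -m pendant '[[0,[10,-10,-1],[0,0,0]],[0,[40,-14,-1],[0,0,0]],[0,[63,-16,-1],[0,0,0]],[0,[63,-20,-1],[0,0,0]],[0,[62,-28,-1],[0,0,0]],[0,[61,-38,-1],[0,0,0]],[0,[62,-51,-1],[0,0,0]],[0,[64,-64,-1],[0,0,0]],[0,[70,-77,-1],[0,0,0]],[0,[70,-77,-1],[0,0,0]]]'; python3 goto.py;python3 - <<'E'
from h import *
d=optics.read_camera("scene"); crop(d,180,90,380,240,4,"pics/s7.png")
E
```

```text
time_s: 8.3
tool_pos: [0.4699, -0.2018, 0.2408]
tool_rot: [-24.5, 89.9, -12.9]
force: [0.7, 1.2, 1.3]
grip_width: 0.0006
t 8.3 feeder-frame tcp mm [-84.6 -38.3 240.8] force [0.7 1.2 1.3] rotvec to goal [-0.002  0.001  0.001] q [-28.   0.  49. 104.  -0.  76.  33.]
```

View pics/s7.png

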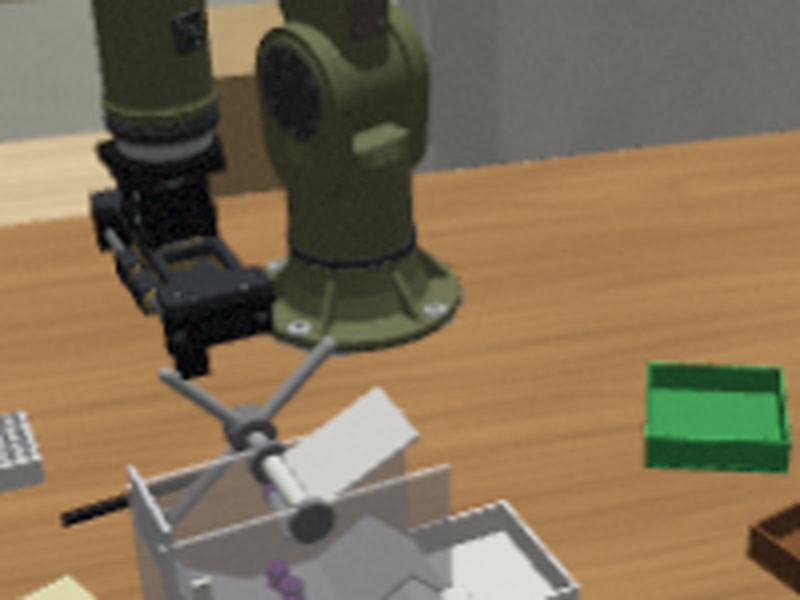

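```bash
python3 -m pendant '[[0,[7,-11,0],[0,0,0]],[0,[17,-21,0],[0,0,0]],[0,[29,-30,0],[0,0,0]],[0,[42,-37,0],[0,0,0]],[0,[57,-41,0],[0,0,0]],[0,[63,-41,0],[0,0,0]],[0,[69,-41,0],[0,0,0]],[0,[69,-41,0],[0,0,0]]]'; python3 goto.py;python3 - <<'E'
from h import *
d=optics.read_camera("scene"); crop(d,180,90,380,240,4,"pics/s8.png")
E
```

```text
time_s: 9.02
tool_pos: [0.4779, -0.2407, 0.171]
tool_rot: [-52.8, 89.9, -41.1]
force: [0.7, -0.6, 1.4]
grip_width: 0.0007
t 9.0167 feeder-frame tcp mm [-84.7 -78.1 171. ] force [ 0.7 -0.6  1.4] rotvec to goal [0.001 0.001 0.001] q [-23.   9.  52. 106.  -8.  68.  43.]
```

View pics/s8.png

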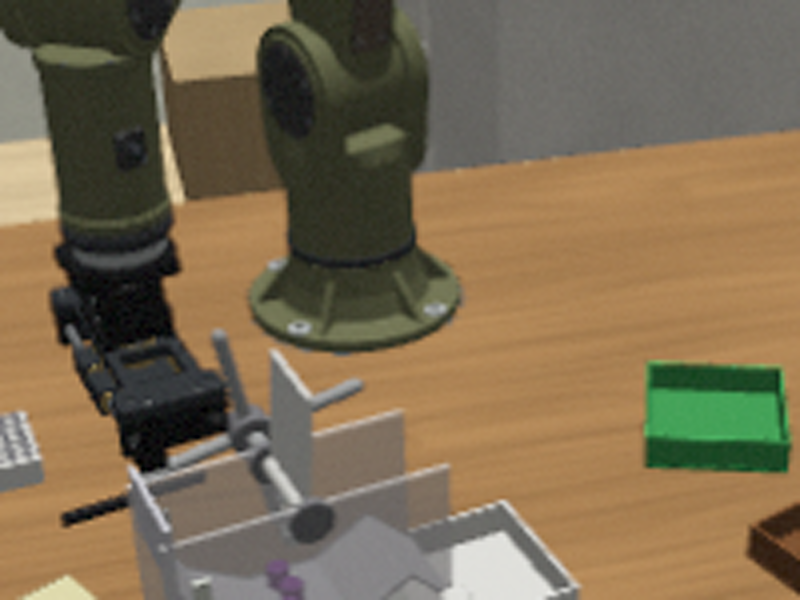

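```bash
python3 -m pendant '[[0,[-40,0,0],[0,0,0]],[0,[-80,0,0],[0,0,0]],[0,[-120,0,0],[0,0,0]],[0,[-130,20,0],[0,0,0]],[0,[-130,60,0],[0,0,0]],[0,[-130,98,0],[0,0,0]],[0,[-128,104,0],[0,0,0]],[0,[-100,104,0],[0,0,0]],[0,[-78,104,0],[0,0,0]],[0,[-78,104,0],[0,0,0]]]'; python3 goto.py
```

```text
time_s: 9.9
tool_pos: [0.4535, -0.1381, 0.2453]
tool_rot: [163.1, 89.6, 174.9]
force: [-1.7, 0.7, 0.1]
grip_width: 0.0006
t 9.9 feeder-frame tcp mm [-87.8  27.4 245.3] force [-1.7  0.7  0.1] rotvec to goal [ 0.001 -0.006 -0.002] q [-33.  -6.  44. 108.   5.  77.  22.]
```

```bash
python3 -m pendant '[[0,[0,-12,0],[0,0,0]],[0,[0,-23,0],[0,0,0]],[0,[1,-36,0],[0,0,0]],[0,[3,-49,0],[0,0,0]],[0,[9,-62,0],[0,0,0]],[0,[16,-73,0],[0,0,0]],[0,[26,-84,0],[0,0,0]],[0,[38,-93,0],[0,0,0]],[0,[51,-99,0],[0,0,0]],[0,[51,-99,0],[0,0,0]]]'; python3 goto.py; python3 -m pendant '[[0,[8,-3,0],[0,0,0]],[0,[15,-4,0],[0,0,0]],[0,[21,-4,0],[0,0,0]],[0,[27,-4,0],[0,0,0]],[0,[27,-4,0],[0,0,0]]]'; python3 goto.py;python3 - <<'E'
from h import *
d=optics.read_camera("scene"); crop(d,180,90,380,240,4,"pics/s9.png")
E
```

```text
time_s: 10.73
tool_pos: [0.4757, -0.2365, 0.197]
tool_rot: [-176.3, 89.9, -164.7]
force: [0.5, 0.2, 1.2]
grip_width: 0.0005
t 10.7333 feeder-frame tcp mm [-86.  -73.5 197. ] force [0.5 0.2 1.2] rotvec to goal [-0.001 -0.002  0.   ] q [-26.   7.  53. 105.  -6.  71.  41.]
time_s: 11.15
tool_pos: [0.4771, -0.2397, 0.1699]
tool_rot: [-90.0, 90.0, -78.3]
force: [0.4, -0.4, 0.6]
grip_width: 0.0008
t 11.15 feeder-frame tcp mm [-85.3 -76.9 169.9] force [ 0.4 -0.4  0.6] rotvec to goal [-0.  0.  0.] q [-25.   9.  53. 106.  -8.  68.  43.]
```

View pics/s9.png

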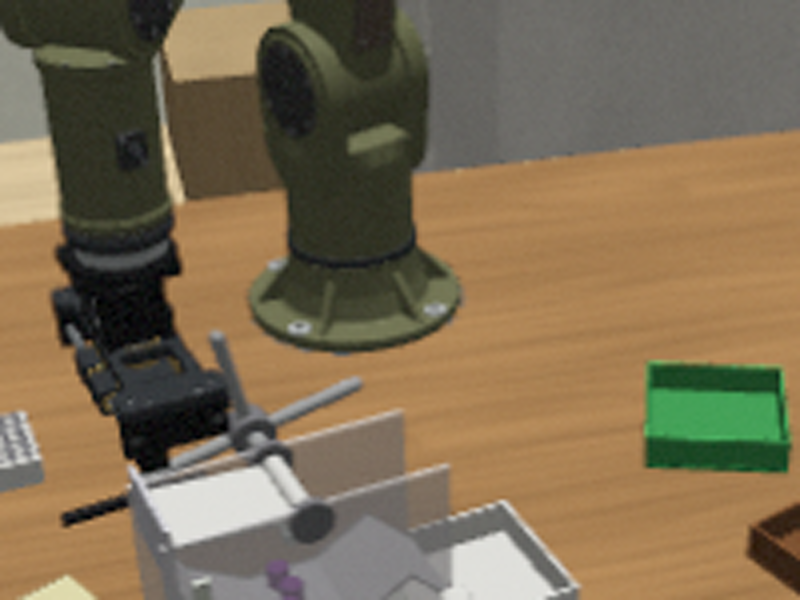

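```bash
python3 -m pendant '[[0,[-40,0,0],[0,0,0]],[0,[-80,0,0],[0,0,0]],[0,[-120,0,0],[0,0,0]],[0,[-130,20,0],[0,0,0]],[0,[-130,60,0],[0,0,0]],[0,[-130,98,0],[0,0,0]],[0,[-128,104,0],[0,0,0]],[0,[-100,104,0],[0,0,0]],[0,[-79,104,0],[0,0,0]],[0,[-79,104,0],[0,0,0]]]'; python3 goto.py;  python3 -m pendant '[[0,[0,-12,0],[0,0,0]],[0,[0,-23,0],[0,0,0]],[0,[1,-36,0],[0,0,0]],[0,[3,-49,0],[0,0,0]],[0,[9,-62,0],[0,0,0]],[0,[16,-73,0],[0,0,0]],[0,[21,-79,0],[0,0,0]],[0,[26,-84,0],[0,0,0]],[0,[32,-89,0],[0,0,0]],[0,[38,-93,0],[0,0,0]]]';python3 goto.py;python3 - <<'E'
from h import *
d=optics.read_camera("scene"); crop(d,180,120,340,240,5,"pics/s10.png")
E
```

```text
time_s: 12.03
tool_pos: [0.4532, -0.1371, 0.2458]
tool_rot: [163.3, 89.6, 175.0]
force: [-1.7, 0.2, -0.3]
grip_width: 0.0005
t 12.0333 feeder-frame tcp mm [-87.9  28.5 245.8] force [-1.7  0.2 -0.3] rotvec to goal [ 0.001 -0.007 -0.002] q [-35.  -7.  46. 108.   5.  77.  21.]
time_s: 12.87
tool_pos: [0.4751, -0.2289, 0.2115]
tool_rot: [41.9, 90.0, 53.6]
force: [-0.4, 2.3, 2.2]
grip_width: 0.0005
t 12.8667 feeder-frame tcp mm [-85.  -65.9 211.5] force [-0.4  2.3  2.2] rotvec to goal [ 0.  0. -0.] q [-28.   5.  54. 104.  -5.  73.  39.]
```

View pics/s10.png

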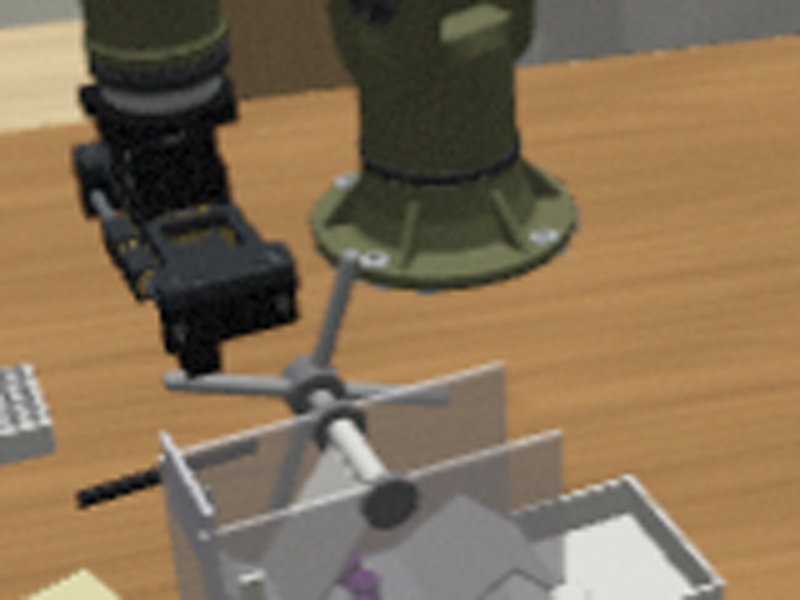

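```bash
python3 -m pendant '[[0,[3,-2,0],[0,0,0]],[0,[6,-3,0],[0,0,0]],[0,[10,-5,0],[0,0,0]],[0,[13,-6,0],[0,0,0]],[0,[17,-7,0],[0,0,0]],[0,[20,-8,0],[0,0,0]],[0,[24,-9,0],[0,0,0]],[0,[28,-10,0],[0,0,0]],[0,[31,-10,0],[0,0,0]],[0,[34,-10,0],[0,0,0]]]';python3 goto.py;python3 -m pendant '[[0,[3,0,0],[0,0,0]],[0,[6,0,0],[0,0,0]],[0,[6,0,0],[0,0,0]]]';python3 goto.py;python3 - <<'E'
from h import *
d=optics.read_camera("scene"); crop(d,190,150,350,270,5,"pics/s11.png")
E
```

```text
time_s: 13.75
tool_pos: [0.4771, -0.2392, 0.1775]
tool_rot: [-58.0, 89.9, -46.3]
force: [0.2, 2.0, 3.4]
grip_width: 0.0003
t 13.75 feeder-frame tcp mm [-85.2 -76.4 177.5] force [0.2 2.  3.4] rotvec to goal [-0.     0.001  0.001] q [-26.   9.  55. 106.  -8.  69.  43.]
time_s: 14.0
tool_pos: [0.4769, -0.239, 0.1711]
tool_rot: [-78.2, 90.0, -66.5]
force: [0.6, 0.3, 1.2]
grip_width: 0.0006
t 14.0 feeder-frame tcp mm [-85.3 -76.2 171.1] force [0.6 0.3 1.2] rotvec to goal [-0.     0.     0.001] q [-26.   9.  55. 106.  -8.  68.  43.]
```

View pics/s11.png

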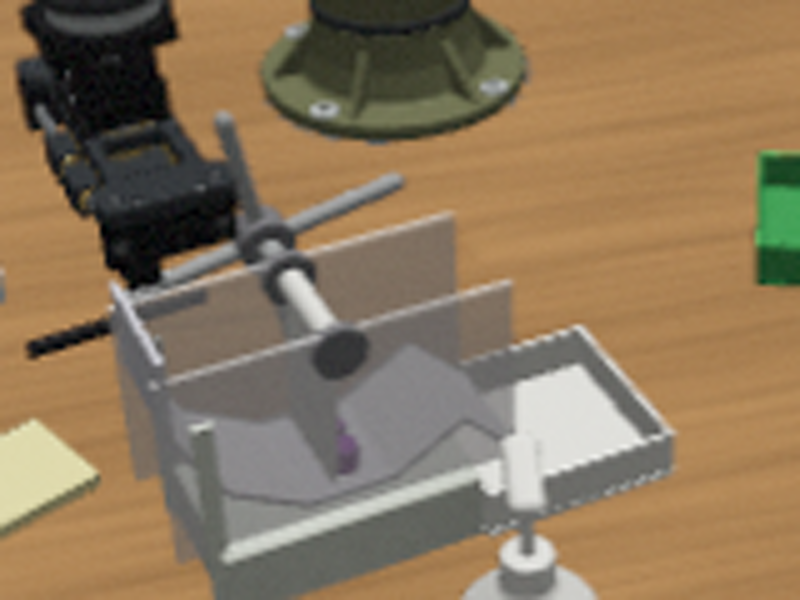

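The caps now sit on the +y side of the blade at crop (345,450), and the wheel is at about 280°. For the fourth stroke I go slowly.

```bash
python3 -m pendant '[[0,[-40,0,0],[0,0,0]],[0,[-80,0,0],[0,0,0]],[0,[-120,0,0],[0,0,0]],[0,[-130,20,0],[0,0,0]],[0,[-130,60,0],[0,0,0]],[0,[-130,98,0],[0,0,0]],[0,[-128,104,0],[0,0,0]],[0,[-100,104,0],[0,0,0]],[0,[-78,104,0],[0,0,0]],[0,[-78,104,0],[0,0,0]]]'; python3 goto.py;  python3 -m pendant '[[0,[0,-12,0],[0,0,0]],[0,[0,-18,0],[0,0,0]],[0,[0,-23,0],[0,0,0]],[0,[0,-28,0],[0,0,0]],[0,[1,-32,0],[0,0,0]],[0,[1,-36,0],[0,0,0]],[0,[2,-40,0],[0,0,0]],[0,[3,-45,0],[0,0,0]],[0,[4,-49,0],[0,0,0]],[0,[4,-49,0],[0,0,0]]]';python3 goto.py;python3 - <<'E'
from h import *
d=optics.read_camera("scene"); crop(d,190,150,350,270,5,"pics/s12.png")
E
```

```text
time_s: 14.88
tool_pos: [0.4529, -0.1364, 0.2455]
tool_rot: [167.6, 89.6, 179.4]
force: [-0.4, 0.5, -0.2]
grip_width: 0.0007
t 14.8833 feeder-frame tcp mm [-88.   29.2 245.5] force [-0.4  0.5 -0.2] rotvec to goal [ 0.    -0.007 -0.002] q [-36.  -7.  47. 108.   5.  77.  21.]
time_s: 15.72
tool_pos: [0.4657, -0.185, 0.245]
tool_rot: [128.2, 90.0, 139.9]
force: [-0.5, 3.4, -0.2]
grip_width: 0.0005
t 15.7167 feeder-frame tcp mm [-85.4 -21.  245. ] force [-0.5  3.4 -0.2] rotvec to goal [-0.001 -0.    -0.001] q [-34.  -2.  52. 105.   2.  77.  29.]
```

View pics/s12.png

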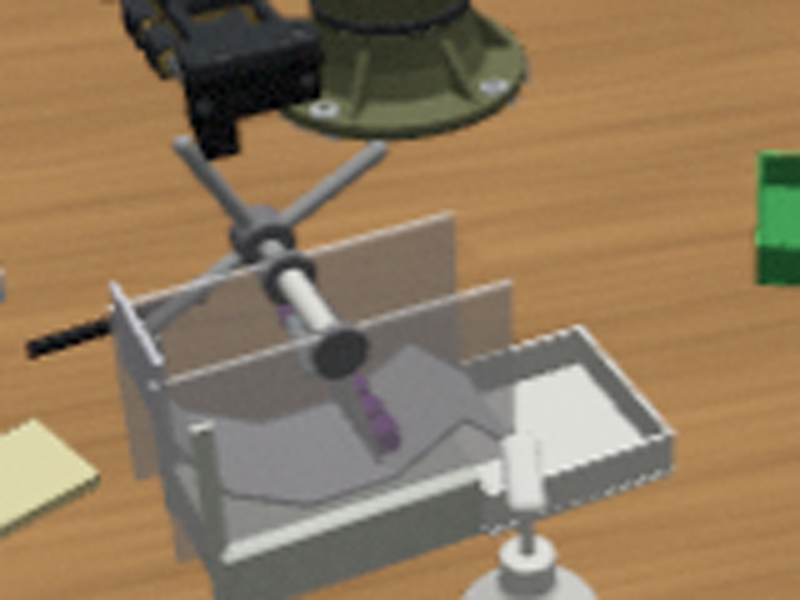

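```bash
python3 -m pendant '[[0,[1,-4,0],[0,0,0]],[0,[2,-7,0],[0,0,0]],[0,[4,-10,0],[0,0,0]],[0,[5,-13,0],[0,0,0]],[0,[7,-16,0],[0,0,0]],[0,[9,-19,0],[0,0,0]],[0,[11,-22,0],[0,0,0]],[0,[13,-25,0],[0,0,0]],[0,[15,-28,0],[0,0,0]],[0,[17,-30,0],[0,0,0]]]';python3 goto.py;python3 - <<'E'
from h import *
d=optics.read_camera("scene"); crop(d,190,150,350,270,5,"pics/s13.png")
E
```

```text
time_s: 16.6
tool_pos: [0.4719, -0.2148, 0.2285]
tool_rot: [-59.7, 90.0, -48.1]
force: [-1.0, 4.1, 1.3]
grip_width: 0.0006
t 16.6 feeder-frame tcp mm [-85.3 -51.5 228.5] force [-1.   4.1  1.3] rotvec to goal [-0.001  0.     0.   ] q [-31.   2.  55. 104.  -2.  74.  36.]
```

View pics/s13.png

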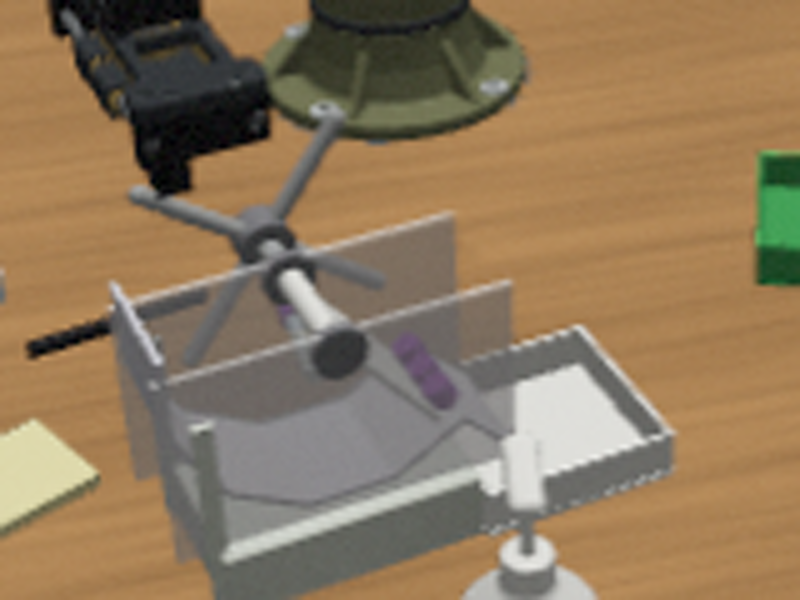

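```bash
python3 -m pendant '[[0,[2,-2,0],[0,0,0]],[0,[4,-4,0],[0,0,0]],[0,[6,-6,0],[0,0,0]],[0,[8,-8,0],[0,0,0]],[0,[10,-9,0],[0,0,0]],[0,[12,-11,0],[0,0,0]],[0,[14,-12,0],[0,0,0]],[0,[17,-14,0],[0,0,0]],[0,[17,-14,0],[0,0,0]],[0,[17,-14,0],[0,0,0]]]';python3 goto.py;python3 - <<'E'
from h import *
d=optics.read_camera("scene"); crop(d,190,150,350,270,5,"pics/s14.png")
E
```

```text
time_s: 17.48
tool_pos: [0.4746, -0.2288, 0.2114]
tool_rot: [-95.2, 89.9, -83.5]
force: [0.8, 0.5, -0.1]
grip_width: 0.0005
t 17.4833 feeder-frame tcp mm [-85.5 -65.7 211.4] force [ 0.8  0.5 -0.1] rotvec to goal [-0.001 -0.     0.001] q [-29.   5.  56. 104.  -4.  73.  39.]
```

View pics/s14.png

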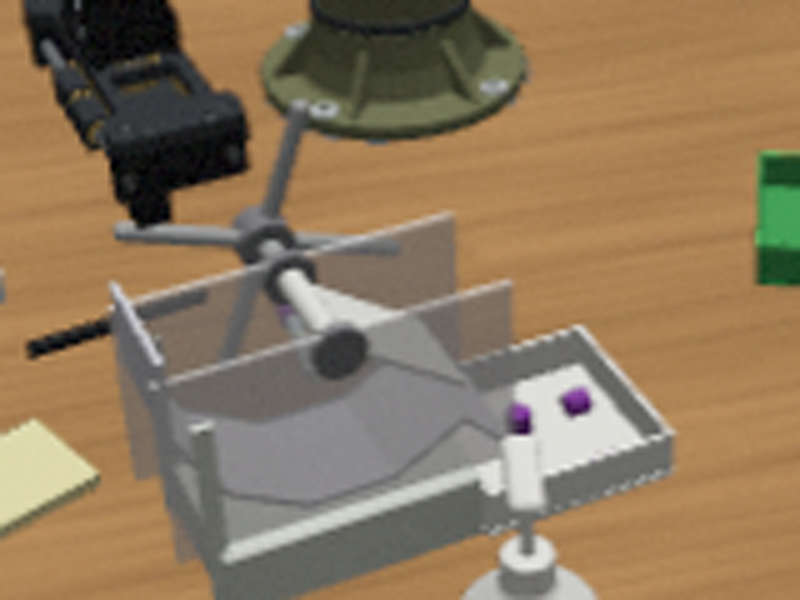

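```bash
python3 -m pendant '[[0,[6,-3,0],[0,0,0]],[0,[13,-6,0],[0,0,0]],[0,[20,-8,0],[0,0,0]],[0,[28,-10,0],[0,0,0]],[0,[32,-10,0],[0,0,0]],[0,[36,-10,0],[0,0,0]],[0,[40,-10,0],[0,0,0]],[0,[40,-10,0],[0,0,0]]]';python3 goto.py; python3 -m pendant '[[0,[-40,0,0],[0,0,0]],[0,[-80,0,0],[0,0,0]],[0,[-120,0,0],[0,0,0]],[0,[-130,20,0],[0,0,0]],[0,[-130,60,0],[0,0,0]],[0,[-130,98,0],[0,0,0]],[0,[-128,104,0],[0,0,0]],[0,[-100,104,0],[0,0,0]],[0,[-78,104,0],[0,0,0]],[0,[-78,104,0],[0,0,0]]]'; python3 goto.py
python3 - <<'E'
from h import *
d=optics.read_camera("scene"); crop(d,190,150,350,270,5,"pics/s15.png")
d=optics.read_camera("top"); crop(d,280,170,440,290,5,"pics/t15.png")
E
```

```text
time_s: 18.2
tool_pos: [0.4767, -0.2382, 0.171]
tool_rot: [-98.0, 89.9, -86.3]
force: [0.3, 0.8, 0.4]
grip_width: 0.0004
t 18.2 feeder-frame tcp mm [-85.4 -75.3 171. ] force [0.3 0.8 0.4] rotvec to goal [-0.    -0.     0.001] q [-27.   9.  56. 107.  -8.  68.  43.]
time_s: 19.03
tool_pos: [0.4527, -0.1357, 0.2455]
tool_rot: [170.1, 89.6, -178.2]
force: [-0.5, 1.6, -0.5]
grip_width: 0.0002
t 19.0333 feeder-frame tcp mm [-88.1  29.9 245.5] force [-0.5  1.6 -0.5] rotvec to goal [ 0.    -0.007 -0.001] q [-38.  -7.  48. 108.   6.  77.  21.]
```

View pics/s15.png

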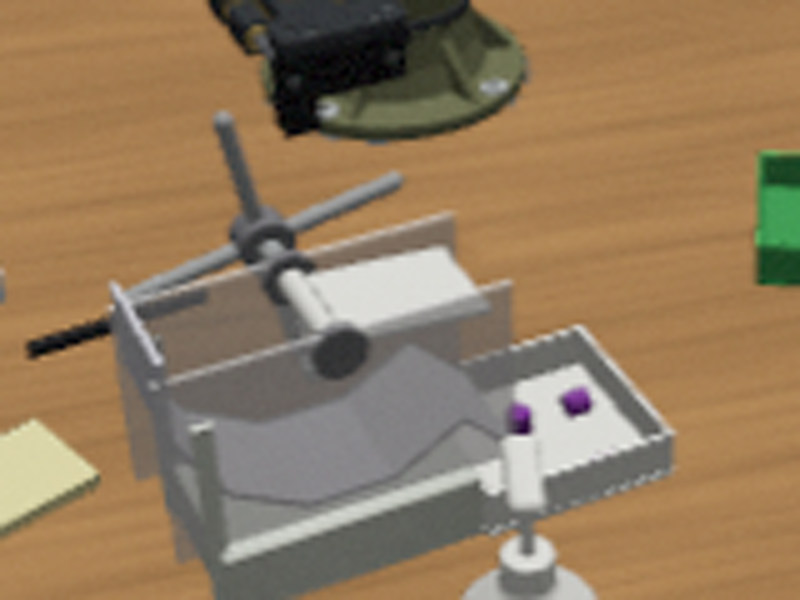

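View pics/t15.png

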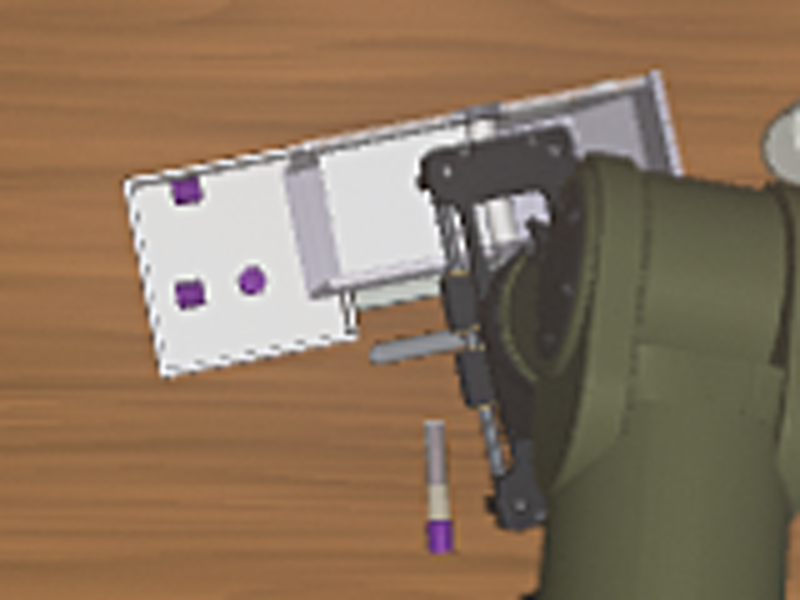

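All three caps lie in the tray (top crop (187,190), (190,293), (252,281)). Now I make the final push to the stop, in small steps.

```bash
python3 -m pendant '[[0,[0,-14,0],[0,0,0]],[0,[0,-22,0],[0,0,0]],[0,[0,-28,0],[0,0,0]],[0,[1,-33,0],[0,0,0]],[0,[1,-38,0],[0,0,0]],[0,[1,-42,0],[0,0,0]],[0,[2,-45,0],[0,0,0]],[0,[2,-47,0],[0,0,0]],[0,[2,-47,0],[0,0,0]]]';python3 goto.py; python3 -m pendant '[[0,[0,-1,0],[0,0,0]],[0,[1,-2,0],[0,0,0]],[0,[1,-3,0],[0,0,0]],[0,[1,-3,0],[0,0,0]]]';python3 goto.py
```

```text
time_s: 19.88
tool_pos: [0.465, -0.182, 0.2473]
tool_rot: [166.5, 90.0, 178.2]
force: [0.7, 3.3, -0.9]
grip_width: 0.0007
t 19.8833 feeder-frame tcp mm [-85.4 -17.9 247.3] force [ 0.7  3.3 -0.9] rotvec to goal [-0.    -0.001 -0.   ] q [-35.  -3.  53. 105.   2.  77.  29.]
time_s: 20.22
tool_pos: [0.4656, -0.1849, 0.2465]
tool_rot: [111.7, 90.0, 123.4]
force: [-0.2, 3.3, -0.8]
grip_width: 0.0008
t 20.2167 feeder-frame tcp mm [-85.4 -20.9 246.5] force [-0.2  3.3 -0.8] rotvec to goal [-0. -0. -0.] q [-35.  -2.  53. 105.   2.  77.  29.]
```

```bash
for i in 1; do python3 -m pendant '[[0,[0,-1,0],[0,0,0]],[0,[1,-2,0],[0,0,0]],[0,[1,-2,0],[0,0,0]]]';python3 goto.py; python3 -m pendant '[[0,[0,-1,0],[0,0,0]],[0,[0,-1,0],[0,0,0]]]';python3 goto.py; python3 -m pendant '[[0,[0,-1,0],[0,0,0]],[0,[0,-1,0],[0,0,0]]]';python3 goto.py; done
```

```text
time_s: 20.47
tool_pos: [0.4661, -0.1873, 0.2456]
tool_rot: [-75.6, 90.0, -64.0]
force: [-0.5, 3.8, 0.1]
grip_width: 0.0004
t 20.4667 feeder-frame tcp mm [-85.4 -23.3 245.6] force [-0.5  3.8  0.1] rotvec to goal [-0.001  0.     0.   ] q [-35.  -2.  54. 105.   2.  77.  30.]
time_s: 20.63
tool_pos: [0.4662, -0.1879, 0.2455]
tool_rot: [128.7, 90.0, 140.4]
force: [-0.2, 4.7, 0.2]
grip_width: 0.0006
t 20.6333 feeder-frame tcp mm [-85.4 -24.  245.5] force [-0.2  4.7  0.2] rotvec to goal [-0. -0. -0.] q [-35.  -2.  54. 105.   2.  77.  30.]
time_s: 20.8
tool_pos: [0.4664, -0.1889, 0.2454]
tool_rot: [147.7, 90.0, 159.4]
force: [-1.4, 3.9, -0.2]
grip_width: 0.0007
t 20.8 feeder-frame tcp mm [-85.4 -25.  245.4] force [-1.4  3.9 -0.2] rotvec to goal [-0. -0. -0.] q [-35.  -2.  54. 105.   2.  77.  30.]
```

```bash
python3 -m pendant '[[0,[0,-1,0],[0,0,0]],[0,[0,-1,0],[0,0,0]]]';python3 goto.py|head -1; python3 -m pendant '[[0,[0,-1,0],[0,0,0]],[0,[0,-1,0],[0,0,0]]]';python3 goto.py|head -1;  python3 -m pendant '[[0,[0,-1,0],[0,0,0]],[0,[0,-1,0],[0,0,0]]]';python3 goto.py|head -1
```

```text
time_s: 20.97
tool_pos: [0.4666, -0.1899, 0.2455]
tool_rot: [145.3, 90.0, 157.0]
force: [-0.7, 3.5, -0.2]
grip_width: 0.0007
t 20.9667 feeder-frame tcp mm [-85.4 -26.  245.5] force [-0.7  3.5 -0.2] rotvec to goal [-0. -0. -0.] q [-35.  -2.  54. 105.   1.  77.  30.]
time_s: 21.13
tool_pos: [0.4669, -0.1908, 0.2455]
tool_rot: [96.5, 90.0, 108.2]
force: [-1.0, 4.2, 0.0]
grip_width: 0.0002
t 21.1333 feeder-frame tcp mm [-85.4 -26.9 245.5] force [-1.   4.2  0. ] rotvec to goal [-0. -0. -0.] q [-35.  -2.  54. 104.   1.  77.  30.]
time_s: 21.3
tool_pos: [0.4669, -0.1909, 0.2454]
tool_rot: [102.9, 89.9, 114.7]
force: [-1.2, 5.5, 0.6]
grip_width: 0.0005
t 21.3 feeder-frame tcp mm [-85.3 -27.1 245.4] force [-1.2  5.5  0.6] rotvec to goal [ 0.    -0.    -0.002] q [-35.  -2.  54. 104.   1.  77.  31.]
```

The force is rising and the tool has stopped moving. I push one more small step to confirm that this is the stop.

```bash
python3 -m pendant '[[0,[0,-1,0],[0,0,0]],[0,[0,-1,0],[0,0,0]]]';python3 goto.py|head -1; python3 -m pendant '[[0,[0,-1,0],[0,0,0]],[0,[0,-1,0],[0,0,0]]]';python3 goto.py|head -1; python3 -m pendant '[[0,[0,15,0],[0,0,0]],[0,[0,35,0],[0,0,0]],[0,[-30,50,0],[0,0,0]],[0,[-60,70,0],[0,0,0]],[0,[-90,100,0],[0,0,0]],[0,[-90,135,0],[0,0,0]],[0,[-90,170,0],[0,0,0]],[0,[-90,200,0],[0,0,0]]]';python3 -m pendant '[[0,[0,40,0],[0,0,0]],[0,[0,80,0],[0,0,0]],[0,[0,120,0],[0,0,0]],[0,[0,160,0],[0,0,0]],[0,[0,160,0],[0,0,0]],[0,[0,160,0],[0,0,0]]]'
python3 - <<'E'
from h import *
from fit import F,spoke
from goto import p,inv
from scipy.optimize import minimize_scalar
d=optics.read_camera("scene"); crop(d,190,150,350,270,5,"pics/s16.png"); 
for q in (6.68,6.83): print(q,[(( proj(d,F(p,spoke(q,k)))[0]-[190,150])*5).round(0) for k in range(4)])
d=optics.read_camera("top"); crop(d,280,170,440,290,5,"pics/t16.png"); cv2.imwrite("pics/topf.png",d["image"])
for q in (6.68,6.83): print(q,[(( proj(d,F(p,spoke(q,k)))[0]-[280,170])*5).round(0) for k in range(4)])
E
```

```text
time_s: 21.47
tool_pos: [0.467, -0.1911, 0.2453]
tool_rot: [104.4, 89.8, 116.2]
force: [-0.9, 7.9, 1.8]
grip_width: 0.0005
t 21.4667 feeder-frame tcp mm [-85.3 -27.2 245.3] force [-0.9  7.9  1.8] rotvec to goal [ 0.001 -0.001 -0.003] q [-35.  -1.  54. 104.   1.  77.  31.]
time_s: 21.63
tool_pos: [0.4671, -0.1913, 0.2453]
tool_rot: [104.8, 89.7, 116.6]
force: [-3.2, 10.1, 2.3]
grip_width: 0.0006
t 21.6333 feeder-frame tcp mm [-85.3 -27.4 245.3] force [-3.2 10.1  2.3] rotvec to goal [ 0.001 -0.001 -0.004] q [-35.  -1.  54. 104.   1.  77.  31.]
time_s: 22.3
tool_pos: [0.4277, 0.0028, 0.3368]
tool_rot: [-17.3, 89.7, -5.6]
force: [0.3, 0.1, 0.1]
grip_width: 0.0006
time_s: 22.8
tool_pos: [0.3952, 0.1598, 0.3356]
tool_rot: [-49.2, 89.8, -37.3]
force: [0.1, -0.5, -0.2]
grip_width: 0.0004
6.68 [array([189., 129.]), array([130., 327.]), array([329., 338.]), array([392., 151.])]
6.83 [array([169., 144.]), array([143., 341.]), array([347., 324.]), array([381., 136.])]
6.68 [array([618., 303.]), array([649., 297.]), array([436., 341.]), array([382., 351.])]
6.83 [array([638., 299.]), array([633., 301.]), array([418., 345.]), array([396., 348.])]
```

View pics/s16.png

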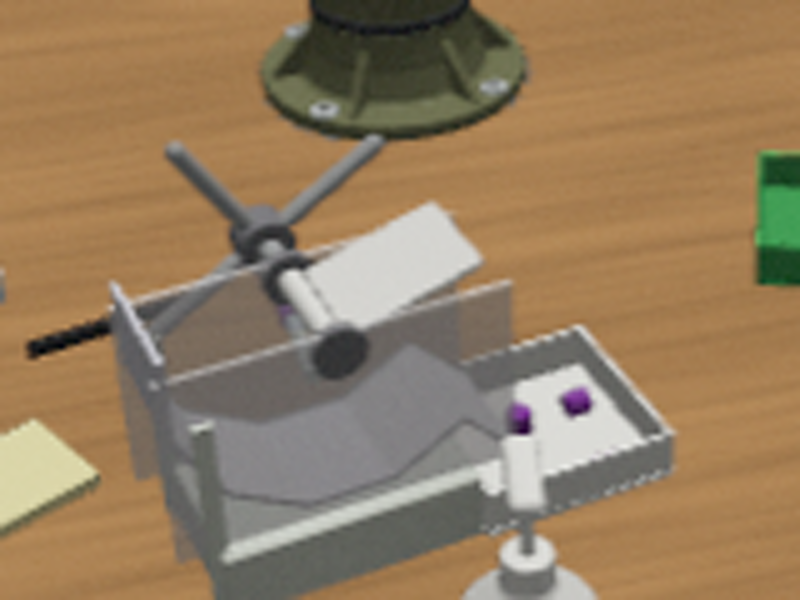

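View pics/t16.png

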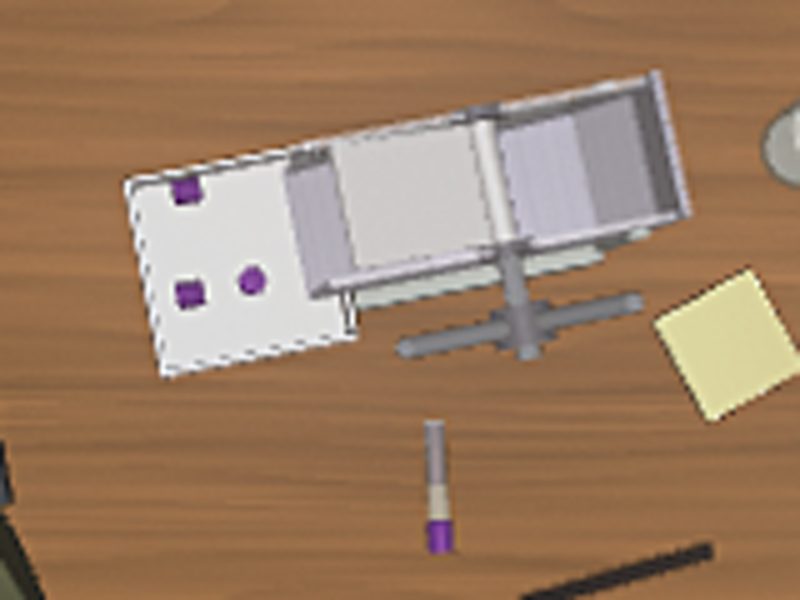

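View pics/topf.png

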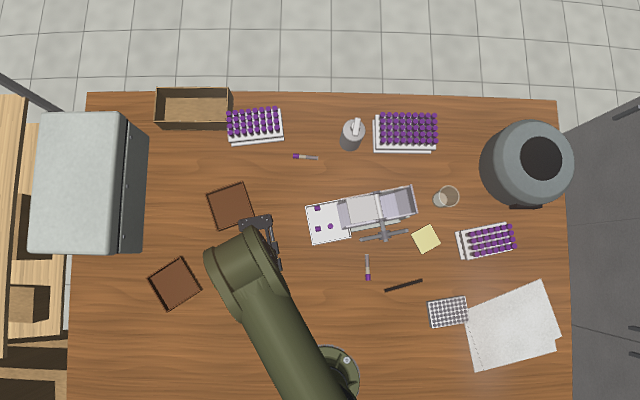

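Run:
```python
from h import *
from goto import inv
d=optics.read_camera("top"); im=d["image"].astype(int)
m=((im[...,0]-im[...,1]>50)&(im[...,2]-im[...,1]>20)).astype(np.uint8)
n,l,s,c=cv2.connectedComponentsWithStats(m)
for i in range(1,n):
    if 300<c[i][0]<350 and 195<c[i][1]<250:
        P=cloud(d,l==i); q=np.median(P,0); print(c[i].round(1),s[i][4],(inv(q)*1e3).round(0),P[:,2].max().round(3))
t=lambda u,v:((u+.5)/5-.5+280,(v+.5)/5-.5+170)
print([(inv(w)*1e3).round(0) for w in atz(d,[t(125,180),t(165,377),t(356,338)],.034)])
```

```text
[316.8 207.7] 20 [ 44. 170.  22.] 0.026
[330.  225.8] 19 [-22. 140.  24.] 0.028
[317.5 228.5] 20 [-22. 182.  22.] 0.027
[array([ 58., 208.,  34.]), array([-72., 208.,  34.]), array([-71.,  82.,  34.])]
```

```bash
python3 -c "
from cell import env
print(env.sign_off())"
```

```text
the job is handed in; nothing more can be done
None
```

I handed the job in at about 23 s: the white tray is against the feeder's base, the wheel is at its end stop, and all three purple caps are in the tray. The sign-off gave no verdict.

- **Tray:** I pushed it with the two fingers until it touched the base. Its centre measured about (-6, 145) mm in the feeder's frame, and it stayed flat. It had not moved when I checked again after the last stroke.
- **Wheel:** I turned it in five strokes against the spokes from above. At the end the tool stopped moving while the force rose from about 4 N to 10 N, so I took that as the stop. The spoke tips in the final picture fit a value of about 6.8 rad, within the 0.15 rad allowed. This is read off the image, not measured directly.
- **Caps:** Seen from above, all three lie on the tray floor, with tops 22 to 28 mm above the bench. In the tray's frame they are at about (50, 25), (-16, -5) and (-16, 37) mm. They did not move between the pictures before and after the last stroke.
- **Bystanders:** The ones in view look where they were at the start; I compared pictures by eye and did not measure them again.

The highest wrist force I saw was about 11 N. In the scene view the third cap was probably hidden behind the pump bottle, so I counted the caps from the top view.

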